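# Slide the packed carton through the gate into the dispatch bay

### The job

Push the small packed carton along the bench, through the narrow gap between the two steel posts and on into the bay behind them, until it is wholly past the posts and sits square and flush against the fence at the far end. Only push it with the fingers: keep it flat on the bench, do not lift, tip or carry it, leave the can, the jar and the tape roll alone, and finish clear of the carton.

Things in the scene. Friction and masses are not known exactly. Their poses are not given: they have to be found in the camera images.
- carton: Packed carton: loose brown cardboard box, 110 mm long (own x), 92 wide (own y), 45 high, 0.3 to 0.55 kg, with clear tape and a dark seam lengthwise on top and a white label on one half. Origin: centre of its underside. Starts on the robot's side of the gate, up to 50 mm off its centre line and turned up to 0.45 rad from the bay's x. Passes the gate lengthwise.
- bay: Dispatch bay, dark steel, fixed. Origin: on the bench midway between the two gate posts; x points through the gate to the end fence (away from the robot), y from post to post, z up. Posts 50 mm high, 24 deep (x -12 to 12), 32 wide, gap 98 mm (|y| = 49). Outside each post a 3 mm thick foot plate to |y| = 111. Behind, side rails 30 mm high at |y| = 75 to 81. Black floor inside, level with the bench.
- fence (a point): Middle of the foot of the end fence's near face, on the bay's x axis at x = 134 mm; axes as the bay's. The fence is 190 mm wide (y) and 40 mm high. With the carton flush against it, the carton's origin lies 55 mm before this point and its rear face is 12 mm past the posts.
- can: Full drinks can standing on the bench, 66 mm across, 122 mm high, bystander. Origin: centre of its underside.
- jar: Closed jar standing on the bench, 60 mm across, 85 mm high, bystander. Origin: centre of its underside.
- tape: Roll of packing tape lying flat on the bench, 100 mm across, 48 mm high, bystander. Origin: centre of its underside.
Things that resemble listed ones, but are neither listed nor needed, are in the scene too. What is shaped like the carton but blue or yellow is not meant.

How it is judged (in metres and radians):
On the way:
1. the carton's middle is between the two posts, the carton flat and in line with the gate (x of carton in the frame of bay between -0.02 and 0.03 m and y of carton in the frame of bay between -0.01 and 0.01 m and angle between the x axis of carton and the x axis of bay, either way round below 0.15 rad and height (world z) of carton below 0.006 m).
At the end, for the whole second after the job is handed in: The carton lies flat and at rest inside the bay, wholly past the posts, within 6 mm of the end fence (origin 73 to 83 mm along the bay's x, within 32 mm of its centre line) and within 0.10 rad of square to it; can, jar and tape roll within 15 mm of where they stood (x of carton in the frame of bay between 0.073 and 0.083 m and y of carton in the frame of bay between -0.032 and 0.032 m and angle between the x axis of carton and the x axis of bay, either way round below 0.1 rad and height (world z) of carton below 0.005 m and angle between carton's own z axis and vertical below 0.05 rad and linear speed of carton below 0.01 m/s and distance of each of can, jar, tape from where it was at the start of the episode below 0.015 m); the robot touches nothing.
It fails at once if the carton is lifted off the bench (more than 12 mm) (height (world z) of carton above 0.012 m).
It fails at once if the carton is tipped (more than 0.2 rad) (angle between carton's own z axis and vertical above 0.2 rad).
It fails at once if the can is pushed (more than 15 mm) or tipped over (distance of can from where it was at the start of the episode above 0.015 m or angle between can's own z axis and vertical above 0.3 rad).
It fails at once if the jar is pushed (more than 15 mm) or tipped over (distance of jar from where it was at the start of the episode above 0.015 m or angle between jar's own z axis and vertical above 0.3 rad).
It fails at once if the tape roll is pushed (more than 15 mm) or tipped over (distance of tape from where it was at the start of the episode above 0.015 m or angle between tape's own z axis and vertical above 0.3 rad).
It also fails if it takes over 72 s, if anything falls off the work surface, if the arm or the gripper's body presses on something with over 40 N, if the wrist force passes 120 N, or if a joint passes its speed limit or range.

### The arm

A 6-joint arm with a two-finger parallel gripper is mounted at the origin on the work surface. World frame = base frame: x ahead of the robot, y to its left, z up, the work surface at z = 0. Lengths are in mm, angles in rad, forces in N, time in s.
With the tool pointing down it reaches from about 325 to 775 mm from the base axis. Payload 5.5 kg.
Tool frame: the origin (TCP) lies midway between the tips of the shut fingers; the grasp point (between the pads) lies 19 mm behind it; z points along the fingers, y is the line along which they close (so a half turn about z gives the same grasp; the last joint's range is limited). The gripper opens to 85 mm and grips with 20 to 120 N. Pads are 22 mm wide; open, the fingers measure 114 mm over their backs; the gripper's body (76 mm by 85 mm) begins 54 mm behind the grasp point. The pads swing forward as they close: fully open they stand 13 mm farther back than shut.
Start: joints at [1.118, 0.091, 1.231, -0, 1.82, -0.057], TCP at [231.333, 553.626, 231.275] pointing down, gripper open.
Joint ranges: [-2.87, 2.87], [-0.86, 2.18], [0.17, 2.46], [-1.51, 4.65], [0.06, 2.69], [-2.65, 2.65]. Speed limits (rad/s): [2.57, 2.57, 3.01, 3.14, 3.14, 3.14].

### API

Orientations are given as a rotation vector (axis times angle).
In Python, from cell import * gives the robot as it stands.
- The arm moves only by the tool servo_tool, never from a script. Its argument "increments" is text: rows parted by semicolons, each of 5 numbers parted by spaces: the shift along the tool's x, y, z in cm, then the turn about the tool's z in rad, then the opening, from 0 (shut) to 1 (fully open). A call has 1 to 5 rows; each row is the pose to reach, as a shift and turn from the pose commanded when the call began, along the tool's axes at that moment; what a row does not reach only later rows make up. A row lasts 1/8 s, in which the tool goes at most 62.5 mm and 10.7 degrees, less where a joint would pass 70% of its speed; a pose out of reach is approached as far as the arm can. A call with a gripper value outside its range is refused whole. The fingers move at their own pace and stop on an object; "grip_force" is the grip in N (left out, the last holds). Time passes only in rows, so rows that repeat a pose let the fingers close. It gives the time, the measured TCP pose, the force, the opening and the grip force at its end, in the units of the state.
- observe(): the state, without advancing time (a new reading comes with each control period).
- camera(name): name is "scene" or "top" or "wrist"; returns (picture, depth): 480x640x3 uint8, red, green, blue; 480x640 float32, mm along the optical axis (not along the pixel's ray), 0 where there is no reading.
- camera_params(name): a dict with "fx", "fy", "cx", "cy" (pixels), "rvec" (rotation vector, rad) and "tvec" (3), from world to camera coordinates, as OpenCV has them. Camera axes: x right, y down, z forward; pixel columns grow to the right and rows downward; lengths in mm; the calibration is good to about 2 mm. The wrist camera is an equidistant fisheye: a pixel r from the principal point sees the ray r / f radians off the axis. A picture is of the moment at which its call begins: read the wrist's pose just before it. camera_params takes no time and is no camera call; for the wrist camera it gives the pose at the moment of the call.
- job_done(): hands the job in; it is judged then, once.
The state is a dict: "clock": time; "q": joint angles; "qvel": joint speeds; "tau": joint torques, N m; "ee_pos": TCP position; "tcp_rot": TCP orientation; "force": force on the tool from outside, world axes, zero at the start; "moment": the same for the moment, N m; "opening": opening from 0.0 (shut) to 1.0 (fully open); "gripper_force": force on a finger pad.
Only numpy, scipy, OpenCV 4.12 (cv2) and the standard library are available. Lean on these libraries where they do the work, as an engineer would, in place of code of your own. Each camera call takes 0.05 s, during which the arm holds its last target. There are 200 camera calls.

## Working session

There is one attempt and no reset: what is moved stays moved. The work goes in short steps, Python scripts to look and compute and a tool call to move; the robot and the scene stay as the last step left them, time stands still between calls to the robot, and variables do not carry over. Pictures are saved under pics/ and viewed, at most 10 in all, crops included, and the job is handed in when it is done.

Besides the shell and the picture viewer there is one more tool, called after "Call:" by a JSON object that holds its "op" and its "data". servo_tool: Moves the arm, as the interface text tells. Its arguments: {"type":"object","properties":{"increments":{"type":"string"},"grip_force":{"type":"number"}},"required":["increments"]}

```bash
mkdir -p pics; cat > h.py <<'E'
from cell import *
import numpy as np, cv2
def cloud(name):
    p=camera_params(name); im,d=camera(name)
    K=p; v,u=np.mgrid[0:480,0:640]
    R=cv2.Rodrigues(np.array(p["rvec"],float))[0]; t=np.array(p["tvec"],float)
    c=np.stack([(u-p["cx"])/p["fx"]*d,(v-p["cy"])/p["fy"]*d,d],-1)
    w=(c-t)@R
    w[d<=0]=np.nan
    return im,w
E
python3 - <<'E'
from h import *
s=observe(); print({k:np.round(v,3) for k,v in s.items()})
for n in("top","scene"):
    im,w=cloud(n); cv2.imwrite(f"pics/{n}0.png",im[:,:,::-1]); np.save(n+"0.npy",w)
    print(n,w[240,320],camera_params(n))
E
```

```text
{'clock': np.float64(0.0), 'q': array([ 1.118,  0.092,  1.232,  0.   ,  1.82 , -0.057]), 'qvel': array([ 0.   ,  0.001,  0.001, -0.   ,  0.002,  0.   ]), 'tau': array([ 0.0000e+00, -4.5872e+01, -4.1804e+01,  0.0000e+00,  1.1000e-02,
        0.0000e+00]), 'ee_pos': array([231.193, 553.36 , 230.101]), 'tcp_rot': array([-6.18e-01, -3.08e+00,  3.00e-03]), 'force': array([ 0.963, -0.619, -0.06 ]), 'moment': array([-0.026,  0.068, -0.014]), 'gripper_force': np.float64(0.0), 'opening': np.float64(1.002)}
top [ 5.40462877e+02  3.49439480e+01 -4.48701289e-01] {'fx': 443.6267938631255, 'fy': 443.6267938631255, 'cx': 316.664972339072, 'cy': 245.4886583850121, 'rvec': array([ 2.08103233, -2.13947536,  0.17439135]), 'tvec': array([ 55.4219635 , 517.95572183, 823.54141261])}
scene [518.38144569  30.70410953  25.84266516] {'fx': 472.3458788516859, 'fy': 472.3458788516859, 'cx': 326.7940402593398, 'cy': 237.25355308746907, 'rvec': array([ 2.12957989,  0.77358506, -0.38574143]), 'tvec': array([-429.95692453, -163.57808868, 1240.6394022 ])}
```

View pics/top0.png

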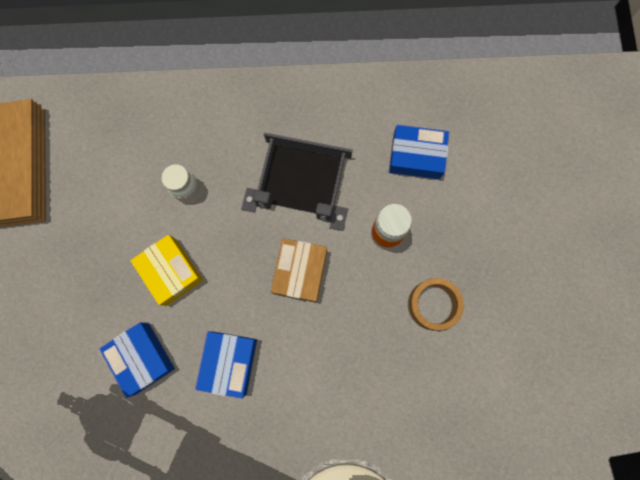

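View pics/scene0.png

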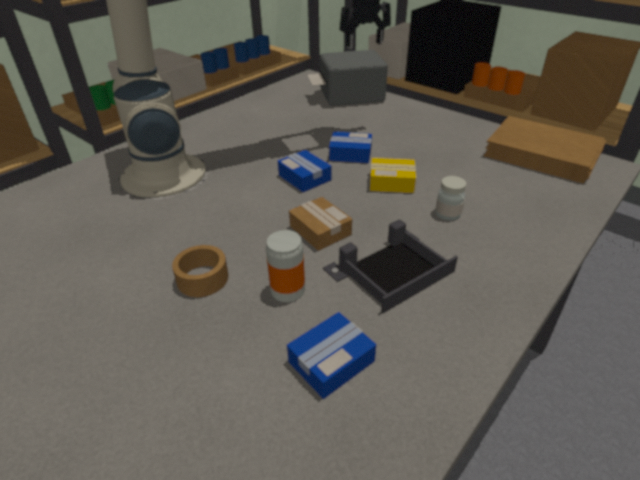

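The top view shows the carton at (299,270), the posts at (262,198) and (324,211), the fence from (266,138) to (350,154), the can at (392,225), the jar at (178,182) and the tape at (437,304). Next I'll fit the poses.

```bash
cat >> h.py <<'E'
def carton(w,im):
    """pose of the brown carton's top: centre and angle of its long axis (world)"""
    hsv=cv2.cvtColor(im,cv2.COLOR_RGB2HSV)
    m=(w[...,2]>38)&(w[...,2]<52)&~((hsv[...,0]>90)&(hsv[...,0]<130)&(hsv[...,1]>80))
    return m
def rect(P):
    (c,s,a)=cv2.minAreaRect(P.astype(np.float32))
    b=cv2.boxPoints((c,s,a)); e=b[1]-b[0]; f=b[2]-b[1]
    L=e if np.hypot(*e)>np.hypot(*f) else f
    if L[0]<0: L=-L
    return np.round(c,1),np.round(s,1),round(float(np.arctan2(L[1],L[0])),4)
E
python3 - <<'E'
from h import *
im=cv2.imread("pics/top0.png")[:,:,::-1].copy(); w=np.load("top0.npy")
z=w[...,2]
def reg(r0,r1,c0,c1,lo,hi):
    m=np.zeros(z.shape,bool); m[r0:r1,c0:c1]=1
    m&=(z>lo)&(z<hi); return w[m]
P=reg(228,310,262,335,38,52); print("carton",rect(P[:,:2]),np.median(P[:,2]),len(P))
F=reg(128,165,258,358,34,46); print("fence",rect(F[:,:2]),len(F))
for n,a in(("postL",(180,215,240,275)),("postR",(195,230,310,340))):
    Q=reg(*a,44,56); print(n,rect(Q[:,:2]),len(Q),np.median(Q[:,2]))
for n,a in(("railL",(150,192,250,275)),("railR",(160,205,325,350))):
    Q=reg(*a,24,33); l=cv2.fitLine(Q[:,:2].astype(np.float32),2,0,.01,.01).ravel(); print(n,l,np.arctan2(l[1],l[0]),len(Q))
for n,a in(("can",(200,250,365,415,112,130)),("jar",(160,200,160,200,76,92)),("tape",(270,335,405,470,40,55))):
    Q=reg(*a); print(n,rect(Q[:,:2]),len(Q))
E
```

```text
carton (array([474.9,  78.5]), array([ 92.4, 110.6]), -0.2224) 45.101728920619195 2606
fence (array([741.8,  56.5]), array([184.1,  45.7]), 1.5515) 318
postL (array([624.7, 151. ]), array([31.4, 24.6]), 1.3435) 181 48.984183244771515
postR (array([593.8,  25.4]), array([31.9, 24.2]), 1.2884) 182 49.65600905454186
railL [ 9.6995717e-01 -2.4327561e-01  6.8832190e+02  1.4870697e+02] -0.2457415 135
railR [ 9.7053659e-01 -2.4095368e-01  6.5540729e+02 -3.4205954e+00] -0.24334837 134
can (array([ 548.5, -101.5]), array([61.9, 60.4]), 1.5218) 916
jar (array([658.5, 316. ]), array([52.2, 52.7]), -1.3638) 576
tape (array([ 400.4, -186.7]), array([99.5, 97.1]), 1.5457) 984
```

```bash
cat >> h.py <<'E'
O=np.array([609.25,88.2]); A=-0.243
ex=np.array([np.cos(A),np.sin(A)]); ey=np.array([-ex[1],ex[0]])
def bay(p): d=np.asarray(p)[:2]-O; return np.array([d@ex,d@ey])
def goto(bx,by,z,ang):
    """increment (cm, rad) to put the TCP at bay bx,by, height z, tool y at bay angle ang"""
    s=observe(); R=cv2.Rodrigues(np.array(s["tcp_rot"],float))[0]; p=np.array(s["ee_pos"])
    t=np.append(O+bx*ex+by*ey,z); inc=R.T@(t-p)/10
    a=np.arctan2(R[1,1],R[0,1]); turn=-((A+ang-a+np.pi)%(2*np.pi)-np.pi)
    print("now bay",np.round(bay(p),1),"z",round(p[2],1),"F",np.round(s["force"],1),"inc",np.round(inc,2),"turn",round(turn,3),"t",s["clock"])
E
python3 - <<'E'
from h import *
print(bay([474.9,78.5])); goto(-128,-130,150,0)
E
```

```text
[-128.06889278  -41.74172016]
now bay [-478.9  360.6] z 230.2 F [0.1 0.2 0.6] inc [-42.15 -43.13   8.1 ] turn 1.418 t 0.1
```

Call:
{"op": "servo_tool", "data": {"increments": "-4 -4 0 0.15 0.5; -8 -8 0 0.3 0.5; -12 -12 0 0.45 0.5; -16 -16 0 0.6 0.5; -20 -20 0 0.75 0.5"}}

```text
clock: 0.72
ee_pos: [339.0, 290.2, 230.9]
tcp_rot: [1.709, 2.636, -0.001]
force: [1.1, 0.1, -0.5]
opening: 0.501
gripper_force: 0.0
```

```bash
python3 -c "
from h import *
goto(-128,-130,150,0)"
```

```text
now bay [-310.9  131. ] z 230.9 F [ 1.1  0.1 -0.5] inc [-31.83  -1.66   8.09] turn 0.663 t 0.725
```

Call:
{"op": "servo_tool", "data": {"increments": "-5.3 -0.3 0 0.14 0.5; -10.6 -0.6 0 0.28 0.5; -15.9 -0.9 2 0.42 0.5; -21.2 -1.2 4 0.56 0.5; -26.5 -1.5 6 0.66 0.5"}}

```text
clock: 1.35
ee_pos: [434.5, 42.7, 170.4]
tcp_rot: [-2.47, -1.941, -0.0]
force: [1.7, 0.6, 0.1]
opening: 0.502
gripper_force: 0.0
```

Call:
{"op": "servo_tool", "data": {"increments": "-4.3 -1.7 3.5 0 0.5; -5.3 -3 8 0 0.5; -5.3 -3 8 0 0.5"}}

```text
clock: 1.72
ee_pos: [389.4, -0.5, 86.7]
tcp_rot: [-2.463, -1.94, 0.01]
force: [1.0, -0.1, 0.2]
opening: 0.5
gripper_force: 0.0
```

```bash
python3 -c "
from h import *
goto(-128,-130,12,0)"
```

```text
now bay [-192. -139.] z 86.7 F [ 1.  -0.1  0.2] inc [0.87 6.47 7.41] turn 0.006 t 1.725
```

Call:
{"op": "servo_tool", "data": {"increments": "0.5 3.5 2.5 0 0.5; 0.9 6.5 5 0 0.5; 0.9 6.5 7.7 0 0.5; 0.9 6.5 7.7 0 0.5"}}

```text
clock: 2.22
ee_pos: [458.5, -5.8, 14.3]
tcp_rot: [-2.464, -1.946, 0.002]
force: [0.4, -0.3, 0.2]
opening: 0.501
gripper_force: 0.0
```

```bash
python3 -c "
from h import *
goto(-128,-100,9,0)
im,d=camera('wrist'); cv2.imwrite('pics/w1.png',im[:,:,::-1])"
```

```text
now bay [-123.7 -127.5] z 14.3 F [ 0.4 -0.3  0.2] inc [ 2.76 -0.41  0.53] turn 0.009 t 2.225
```

View pics/w1.png

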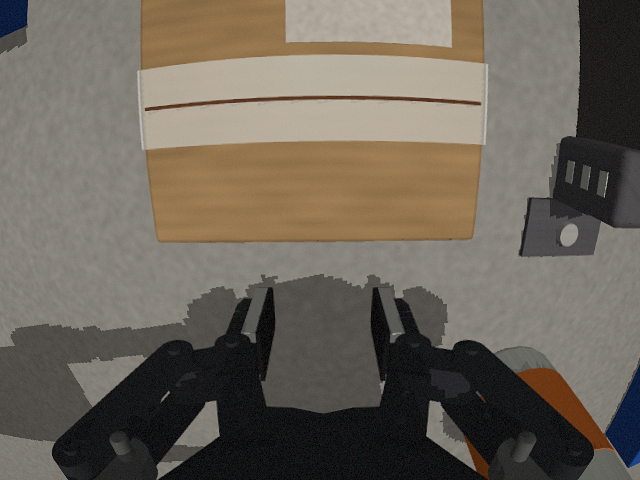

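The wrist view shows the carton's near side (edge at row 240, columns 160–472) square ahead of the two fingers. I'll start pushing.

Call:
{"op": "servo_tool", "data": {"increments": "0.8 -0.3 0.2 0.008 0.5; 1.6 -0.3 0.2 0.008 0.5; 2.4 -0.3 0.2 0.008 0.5; 3 -0.3 0.2 0.008 0.5; 3.6 -0.3 0.2 0.008 0.5"}}

```text
clock: 2.9
ee_pos: [463.8, 28.8, 12.7]
tcp_rot: [2.473, 1.935, -0.001]
force: [-1.0, -4.7, 2.3]
opening: 0.504
gripper_force: 2.1
```

Call:
{"op": "servo_tool", "data": {"increments": "0.6 0 0 0 0.5; 1.2 0 0 0 0.5; 1.8 0 0 0 0.5; 2.2 0 0 0 0.5; 2.2 0 0 0 0.5"}}

```text
clock: 3.52
ee_pos: [469.1, 51.0, 12.2]
tcp_rot: [-2.474, -1.936, -0.001]
force: [-0.0, -1.7, 0.9]
opening: 0.501
gripper_force: 0.6
```

```bash
cat >> h.py <<'E'
def look(n="top",save=None):
    im,w=cloud(n); z=w[...,2]
    if save: cv2.imwrite(save,im[:,:,::-1])
    hsv=cv2.cvtColor(im,cv2.COLOR_RGB2HSV)
    b=(w[...,:2]-O)@np.stack([ex,ey],1)
    m=(z>40)&(z<50)&(abs(b[...,1])<110)&(b[...,0]>-220)&(b[...,0]<128)
    m&=~((abs(b[...,0])<15)&(abs(b[...,1])>48))&(cv2.GaussianBlur(im,(3,3),0).max(-1)>75)
    k,l,st,_=cv2.connectedComponentsWithStats(m.astype(np.uint8))
    i=1+np.argmax(st[1:,4]); P=w[l==i][:,:2]
    c,s,a=rect(P); print("carton bay",np.round(bay(c),1),"size",s,"ang",round(a-A,3),"n",len(P))
E
python3 -c "
from h import *
goto(-128,-57,12,0); look()"
```

```text
now bay [-127.1  -69.8] z 12.2 F [-0.  -1.7  0.9] inc [ 1.28 -0.09  0.02] turn 0.0 t 3.525
carton bay [-163.1  -28.6] size [57.3 42. ] ang 1.707 n 486
```

```bash
cat >> h.py <<'E'
def wcloud():
    p=camera_params("wrist"); im,d=camera("wrist"); v,u=np.mgrid[0:480,0:640]
    x=(u-p["cx"])/p["fx"]; y=(v-p["cy"])/p["fy"]; th=np.hypot(x,y); k=np.tan(th)/np.maximum(th,1e-9)
    R=cv2.Rodrigues(np.array(p["rvec"],float))[0]; t=np.array(p["tvec"],float)
    w=(np.stack([x*k*d,y*k*d,d],-1)-t)@R; w[(d<=0)|(th>1.4)]=np.nan
    return im,w
_c=cloud
def cloud(n): return wcloud() if n=="wrist" else _c(n)
E
python3 -c "
from h import *
look('wrist','pics/w2.png')"
```

```text
carton bay [-126.4  -12.5] size [ 93.4 111.6] ang 0.004 n 90875
```

View pics/w2.png

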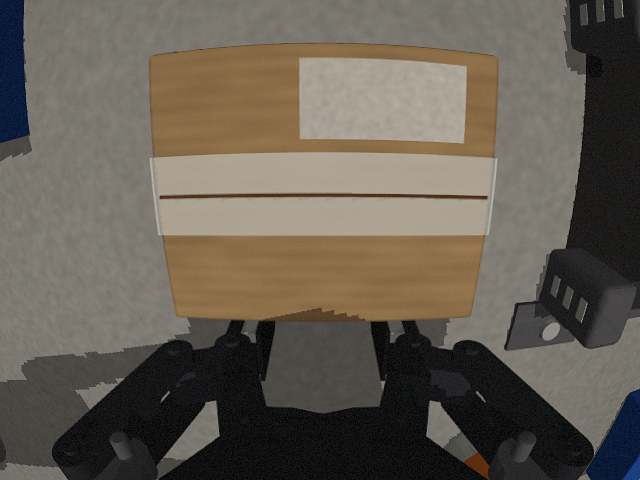

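The wrist view shows the carton square against the fingers, with its seam level at row 197. It needs about 12.5 mm more.

Call:
{"op": "servo_tool", "data": {"increments": "0.4 0 0 0 0.5; 0.8 0 0 0 0.5; 1.1 0 0 0 0.5; 1.25 0 0 0 0.5; 1.25 0 0 0 0.5"}}

```text
clock: 4.25
ee_pos: [472.0, 63.0, 12.3]
tcp_rot: [-2.474, -1.936, -0.001]
force: [0.0, -0.0, -0.2]
opening: 0.498
gripper_force: 0.1
```

```bash
python3 -c "
from h import *
look('wrist'); goto(-128,-57,12,0)
im,w=cloud('wrist'); z=w[...,2]; b=(w[...,:2]-O)@np.stack([ex,ey],1)
for s in(-1,1):
    m=(z>44)&(z<56)&(abs(b[...,0])<25)&(abs(b[...,1]-65*s)<25); P=b[m]
    print(s,len(P),rect(P) if len(P)>20 else '', P.min(0) if len(P) else '',P.max(0) if len(P) else '')"
```

```text
carton bay [-126.2   -0.4] size [ 93.6 111.5] ang -0.001 n 90480
now bay [-127.1  -57.5] z 12.4 F [-0.2 -0.1 -0.3] inc [ 0.05 -0.09  0.04] turn 0.0 t 4.3
-1 2306 (array([  0.1, -63. ]), array([25.1, 32.8]), -1.5688) [-12.50351466 -79.34881095] [ 12.60802863 -46.59614969]
1 865 (array([-10.1,  65.5]), array([ 7.3, 30.8]), -1.5231) [-13.41982437  50.25700782] [-5.66549654 81.05791395]
```

Call:
{"op": "servo_tool", "data": {"increments": "0.15 0 0 0 0.5; 0.15 0 0 0 0.5; -1 0 0 0 0.5; -3 0 0 0 0.5; -4 0 0 0 0.5"}}

```text
clock: 4.97
ee_pos: [462.0, 22.9, 12.2]
tcp_rot: [-2.475, -1.935, -0.0]
force: [0.7, -0.5, 0.2]
opening: 0.502
gripper_force: 0.0
```

Call:
{"op": "servo_tool", "data": {"increments": "-0.5 0 -4 0 0.5; -0.5 0 -8 0 0.5; -0.5 0 -9 0 0.5; -0.5 0 -9 0 0.5"}}

```text
clock: 5.48
ee_pos: [461.3, 18.9, 102.5]
tcp_rot: [2.474, 1.935, 0.002]
force: [0.2, 0.1, -0.1]
opening: 0.5
gripper_force: 0.0
```

```bash
python3 -c "
from h import *
look('wrist'); goto(-225,1,100,np.pi/2)"
```

```text
carton bay [-126.2   -0.3] size [ 88.6 111.5] ang -0.005 n 31304
now bay [-127.5 -102.9] z 101.3 F [-0.6 -0.3  0. ] inc [10.39 -9.75  0.14] turn -1.571 t 5.525
```

```bash
python3 -c "
from h import *
w=np.load('top0.npy')
m=np.zeros((480,640),bool); m[320:405,190:262]=1; m&=(w[...,2]>38)
P=w[m][:,:2]; c=cv2.boxPoints(cv2.minAreaRect(P.astype(np.float32))); print([np.round(bay(p),1) for p in c])"
```

```text
[array([-388.4,    5.9]), array([-278. ,   11.5]), array([-282.6,  103.9]), array([-393. ,   98.4])]
```

Call:
{"op": "servo_tool", "data": {"increments": "2 -2 0 -0.18 0.4; 4 -4 0 -0.36 0.4; 6 -5 0 -0.54 0.4; 8 -6 0 -0.72 0.4; 10.4 -7.5 0 -0.9 0.4"}}

```text
clock: 6.15
ee_pos: [412.2, 138.3, 100.0]
tcp_rot: [-1.377, -2.821, 0.003]
force: [-0.2, 0.1, -0.1]
opening: 0.399
gripper_force: 0.0
```

Call:
{"op": "servo_tool", "data": {"increments": "0 0 0 -0.18 0.4; 0 0 0 -0.36 0.4; 0 0 0 -0.54 0.4; 0 0 0 -0.671 0.4; 0 0 0 -0.671 0.4"}}

```text
clock: 6.78
ee_pos: [412.4, 137.8, 100.3]
tcp_rot: [-0.382, -3.115, 0.002]
force: [0.4, -0.4, -0.2]
opening: 0.401
gripper_force: 0.0
```

```bash
python3 -c "
from h import *
look('wrist','pics/w3.png'); goto(-203,1,12,np.pi/2)"
```

```text
carton bay [-127.8    1.5] size [ 91.7 109.5] ang 0.002 n 11327
now bay [-202.8    0.8] z 100.6 F [ 0.   1.2 -0.4] inc [-0.    0.03  8.86] turn -0.002 t 6.825
```

View pics/w3.png

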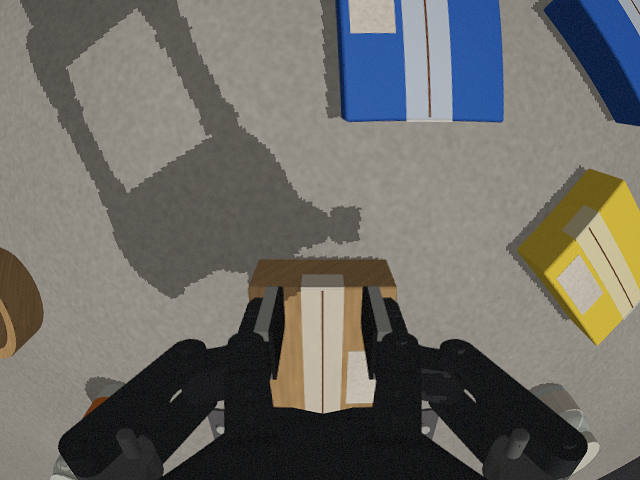

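Carton is square on the centre line (y 1.5, angle 0.002). The camera faces backwards here, so I'll make a half turn to watch the gate while pushing.

```bash
python3 -c "
from h import *
print(observe()['q'])"
```

```text
[ 2.44068473e-01 -3.51963652e-01  1.86700206e+00  5.53095286e-05
  1.62927950e+00 -1.08130382e+00]
```

Call:
{"op": "servo_tool", "data": {"increments": "0 0 0 0.18 0.4; 0 0 0 0.36 0.4; 0 0 0 0.54 0.4; 0 0 0 0.72 0.4; 0 0 0 0.9 0.4"}}

```text
clock: 7.45
ee_pos: [413.0, 137.9, 101.4]
tcp_rot: [-1.71, -2.634, 0.002]
force: [-0.1, 0.4, 0.6]
opening: 0.401
gripper_force: 0.0
```

Call:
{"op": "servo_tool", "data": {"increments": "0 0 0 0.18 0.4; 0 0 0 0.36 0.4; 0 0 0 0.54 0.4; 0 0 0 0.72 0.4; 0 0 0 0.9 0.4"}}

```text
clock: 8.07
ee_pos: [413.0, 137.8, 101.4]
tcp_rot: [-2.686, -1.628, 0.002]
force: [-0.7, 0.3, 0.5]
opening: 0.401
gripper_force: 0.0
```

Call:
{"op": "servo_tool", "data": {"increments": "0 0 0 0.18 0.4; 0 0 0 0.36 0.4; 0 0 0 0.54 0.4; 0 0 0 0.72 0.4; 0 0 0 0.9 0.4"}}

```text
clock: 8.7
ee_pos: [413.0, 137.9, 101.4]
tcp_rot: [3.127, 0.298, -0.002]
force: [0.4, -0.8, 0.5]
opening: 0.4
gripper_force: 0.0
```

Call:
{"op": "servo_tool", "data": {"increments": "0 0 0 0.18 0.4; 0 0 0 0.36 0.4; 0 0 0 0.442 0.4; 0 0 0 0.442 0.4"}}

```text
clock: 9.2
ee_pos: [413.0, 137.9, 101.5]
tcp_rot: [3.118, -0.383, -0.002]
force: [0.7, 0.3, -0.2]
opening: 0.399
gripper_force: 0.0
```

```bash
cat >> h.py <<'E'
def posts():
    im,w=cloud('wrist'); z=w[...,2]; b=(w[...,:2]-O)@np.stack([ex,ey],1)
    for s in(-1,1):
        m=(z>45)&(z<54)&(abs(b[...,0])<16)&(abs(b[...,1]-65*s)<19); P=b[m]
        print('post',s,len(P),rect(P) if len(P)>20 else '')
E
python3 -c "
from h import *
look('wrist','pics/w4.png'); posts(); goto(-205,1.5,12,-np.pi/2)"
```

```text
carton bay [-126.     1.2] size [ 92.8 110.6] ang -0.0 n 33121
post -1 0 
post 1 0 
now bay [-202.3    1. ] z 101.8 F [ 0.1 -0.1 -0.3] inc [-0.26 -0.05  8.98] turn 0.0 t 9.3
```

View pics/w4.png

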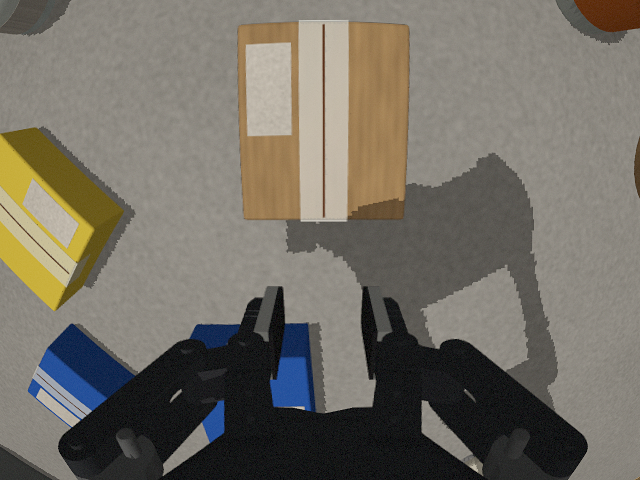

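The wrist view looks forward: the carton is square ahead (seam at column 323), with the fingers centred at about column 322. I'll descend and push.

Call:
{"op": "servo_tool", "data": {"increments": "-0.2 -0.05 4 0 0.4; -0.2 -0.05 7.5 0 0.4; -0.2 -0.05 8.6 0 0.4; 0.4 -0.05 8.6 0 0.4; 1.0 -0.05 8.6 0 0.4"}}

```text
clock: 9.93
ee_pos: [424.4, 136.2, 18.0]
tcp_rot: [-3.118, 0.381, -0.003]
force: [-1.8, 0.3, -0.6]
opening: 0.399
gripper_force: 0.7
```

Call:
{"op": "servo_tool", "data": {"increments": "0.7 0 0 0 0.4; 1.4 0 0 0 0.4; 2.1 0 0 0 0.4; 2.8 0 0 0 0.4; 3.2 0 0 0 0.4"}}

```text
clock: 10.55
ee_pos: [454.6, 128.2, 16.3]
tcp_rot: [3.118, -0.381, -0.0]
force: [-5.3, 1.8, 3.2]
opening: 0.4
gripper_force: 2.5
```

```bash
python3 -c "
from h import *
look('wrist'); posts(); goto(-115,1.5,16,-np.pi/2)"
```

```text
carton bay [-93.8   0.8] size [ 92.9 110.4] ang 0.004 n 86446
post -1 0 
post 1 0 
now bay [-159.4    1.5] z 16.1 F [-0.1 -0.3 -0.5] inc [ 4.44 -0.    0.02] turn -0.001 t 10.65
```

Call:
{"op": "servo_tool", "data": {"increments": "0.6 0 0 0 0.4; 1.2 0 0 0 0.4; 1.8 0 0 0 0.4; 2.0 0 0 0 0.4"}}

```text
clock: 11.15
ee_pos: [473.9, 123.3, 16.1]
tcp_rot: [3.118, -0.381, -0.0]
force: [-3.4, 0.8, 0.5]
opening: 0.4
gripper_force: 1.4
```

```bash
python3 -c "
from h import *
look('wrist','pics/w5.png'); posts(); goto(-115,1.5,16,-np.pi/2)"
```

```text
carton bay [-73.2   1. ] size [ 92.7 111.2] ang -0.003 n 86555
post -1 0 
post 1 0 
now bay [-139.6    1.5] z 16.2 F [-0.1  0.7 -0.4] inc [2.46 0.   0.02] turn -0.0 t 11.25
```

View pics/w5.png

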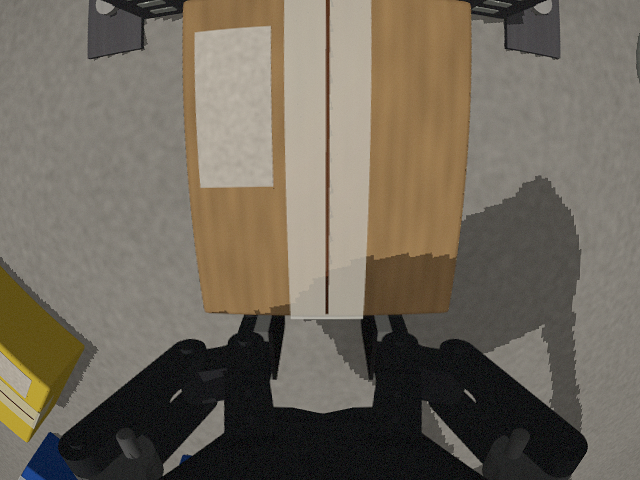

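The foot plates (outer edges at columns 88 and 560) and the seam (column 327) agree to well under 1 mm, so the carton is aligned with the gap. I'll push it in.

Call:
{"op": "servo_tool", "data": {"increments": "0.5 0 0 0 0.4; 1.0 0 0 0 0.4; 1.5 0 0 0 0.4; 2.0 0 0 0 0.4; 2.5 0 0 0 0.4"}}

```text
clock: 11.88
ee_pos: [498.2, 117.4, 16.2]
tcp_rot: [3.118, -0.381, -0.0]
force: [-2.2, 0.8, -0.8]
opening: 0.4
gripper_force: 1.0
```

```bash
python3 -c "
from h import *
look('wrist'); posts(); goto(-70,1.5,16,-np.pi/2)"
```

```text
carton bay [-48.6   1.2] size [ 92.5 110.7] ang -0.003 n 86619
post -1 5094 (array([  0.5, -62.9]), array([23.7, 32.7]), -1.5526)
post 1 5162 (array([ 0.7, 63.9]), array([35.8, 24.5]), 1.5599)
now bay [-114.3    1.6] z 16.4 F [-0.6 -0.2  0. ] inc [4.43 0.01 0.05] turn -0.001 t 11.975
```

Call:
{"op": "servo_tool", "data": {"increments": "0.5 0 0 0 0.4; 1.0 0 0 0 0.4; 1.5 0 0 0 0.4; 2.0 0 0 0 0.4; 2.5 0 0 0 0.4"}}

```text
clock: 12.6
ee_pos: [522.4, 111.4, 16.5]
tcp_rot: [-3.118, 0.381, 0.0]
force: [-4.0, 1.2, 3.3]
opening: 0.404
gripper_force: 2.3
```

Call:
{"op": "servo_tool", "data": {"increments": "0.5 0 0 0 0.4; 1.0 0 0 0 0.4; 1.5 0 0 0 0.4; 2.0 0 0 0 0.4; 2.5 0 0 0 0.4"}}

```text
clock: 13.22
ee_pos: [546.7, 105.4, 16.5]
tcp_rot: [-3.118, 0.381, -0.0]
force: [-5.3, 1.3, 4.8]
opening: 0.397
gripper_force: 2.6
```

```bash
python3 -c "
from h import *
look('wrist'); posts(); goto(12,1.5,16,-np.pi/2)"
```

```text
carton bay [1.4 1. ] size [ 92.5 110.9] ang -0.003 n 86500
post -1 5523 (array([  1.2, -62.9]), array([32.7, 24.1]), 1.5696)
post 1 5623 (array([-1.1, 64. ]), array([29.8, 36.1]), -1.5619)
now bay [-64.2   1.5] z 16.3 F [0.8 0.5 0. ] inc [7.62 0.   0.04] turn -0.0 t 13.325
```

Call:
{"op": "servo_tool", "data": {"increments": "0.5 0 0 0 0.4; 1.0 0 0 0 0.4; 1.5 0 0 0 0.4; 2.0 0 0 0 0.4; 2.5 0 0 0 0.4"}}

```text
clock: 13.95
ee_pos: [571.0, 99.3, 16.1]
tcp_rot: [3.118, -0.381, -0.0]
force: [-3.0, 0.4, 1.4]
opening: 0.396
gripper_force: 1.7
```

Call:
{"op": "servo_tool", "data": {"increments": "0.5 0 0 0 0.4; 1.0 0 0 0 0.4; 1.5 0 0 0 0.4; 2.0 0 0 0 0.4; 2.4 0 0 0 0.4"}}

```text
clock: 14.58
ee_pos: [594.3, 93.5, 16.2]
tcp_rot: [3.118, -0.381, -0.0]
force: [-2.5, 0.8, 1.0]
opening: 0.398
gripper_force: 1.3
```

```bash
python3 -c "
from h import *
look('wrist','pics/w6.png'); goto(12,1.5,16,-np.pi/2)"
```

```text
carton bay [50.2  0.9] size [ 92.7 110.7] ang 0.002 n 86780
now bay [-15.4   1.5] z 16.2 F [-0.5  0.3 -0.6] inc [2.74 0.   0.02] turn -0.0 t 14.625
```

View pics/w6.png

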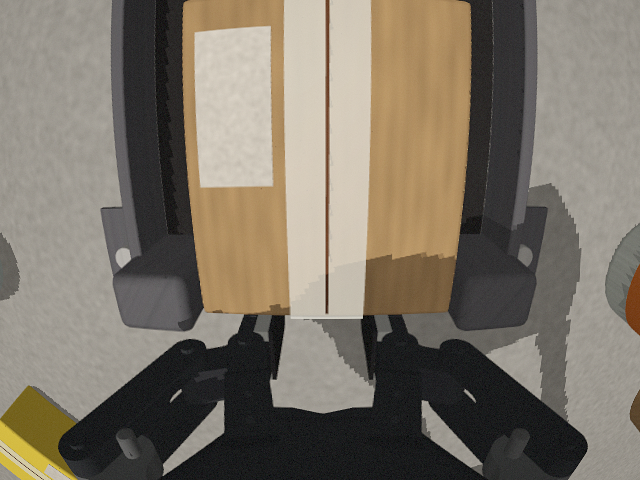

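The carton is in the gate and heading into the bay; the finger backs (columns 225–415) fit between the posts (columns 200–450). I'll push the last 29 mm slowly and watch the force.

Call:
{"op": "servo_tool", "data": {"increments": "0.5 0 0 0 0.4; 1.0 0 0 0 0.4; 1.5 0 0 0 0.4; 2.0 0 0 0 0.4; 2.4 0 0 0 0.4"}}

```text
clock: 15.25
ee_pos: [617.6, 87.8, 16.2]
tcp_rot: [-3.118, 0.381, 0.0]
force: [-2.2, 0.4, -0.7]
opening: 0.4
gripper_force: 1.2
```

Call:
{"op": "servo_tool", "data": {"increments": "0.15 0 0 0 0.4; 0.3 0 0 0 0.4; 0.4 0 0 0 0.4"}}

```text
clock: 15.62
ee_pos: [621.2, 86.9, 16.2]
tcp_rot: [3.118, -0.381, -0.0]
force: [-2.1, 0.9, -0.3]
opening: 0.399
gripper_force: 1.0
```

```bash
python3 -c "
from h import *
look('wrist'); goto(13,1.5,16,-np.pi/2)"
```

```text
carton bay [75.4  0.9] size [ 92.6 105.5] ang -0.003 n 84281
now bay [12.   1.6] z 16.2 F [-0.2 -0.1  0.1] inc [0.1  0.01 0.02] turn -0.0 t 15.675
```

Call:
{"op": "servo_tool", "data": {"increments": "0.1 0 0 0 0.4; 0.15 0 0 0 0.4; 0.2 0 0 0 0.4; 0.2 0 0 0 0.4"}}

```text
clock: 16.18
ee_pos: [622.4, 86.6, 16.2]
tcp_rot: [3.118, -0.381, -0.003]
force: [-5.6, 0.9, 1.1]
opening: 0.403
gripper_force: 2.8
```

Call:
{"op": "servo_tool", "data": {"increments": "0.1 0 0 0 0.4; 0.15 0 0 0 0.4; 0.15 0 0 0 0.4"}}

```text
clock: 16.55
ee_pos: [622.4, 86.6, 16.2]
tcp_rot: [3.118, -0.38, -0.008]
force: [-11.8, 2.2, 4.3]
opening: 0.401
gripper_force: 6.1
```

Force is rising and the tool has stopped, so the carton is flush on the fence. I'll retreat.

Call:
{"op": "servo_tool", "data": {"increments": "-0.5 0 0 0 0.4; -1.5 0 0 0 0.4; -3 0 0 0 0.4; -5 0 0 0 0.4; -6 0 0 0 0.4"}}

```text
clock: 17.18
ee_pos: [565.7, 100.7, 16.5]
tcp_rot: [-3.118, 0.381, -0.001]
force: [0.0, 0.0, 0.3]
opening: 0.397
gripper_force: 0.0
```

Call:
{"op": "servo_tool", "data": {"increments": "-1 0 -5 0 0.4; -4 0 -9 0 0.4; -9 0 -12 0 0.4; -14 0 -13 0 0.4; -17 0 -13 0 0.4"}}

```text
clock: 17.8
ee_pos: [400.5, 142.0, 148.2]
tcp_rot: [-3.117, 0.38, -0.006]
force: [-0.3, 0.2, 0.7]
opening: 0.403
gripper_force: 0.0
```

```bash
sed -i 's/<128)/<136)/' h.py; python3 - <<'E'
from h import *
look('wrist'); look('top','pics/t7.png'); s=observe(); print(s['ee_pos'],s['qvel'].round(3),s['clock'])
E
```

```text
Traceback (most recent call last):
  File "h.py", line 39, in look
    i=1+np.argmax(st[1:,4]); P=w[l==i][:,:2]
        ~~~~~~~~~^^^^^^^^^^
ValueError: attempt to get argmax of an empty sequence
```

```bash
python3 - <<'E'
from h import *
look('top','pics/t8.png'); s=observe(); print(s['ee_pos'],s['clock'])
E
```

```text
carton bay [79.6  0.5] size [ 94.  112.8] ang 0.001 n 2303
[399.94057114 142.17964462 147.36741149] 17.9
```

View pics/t8.png

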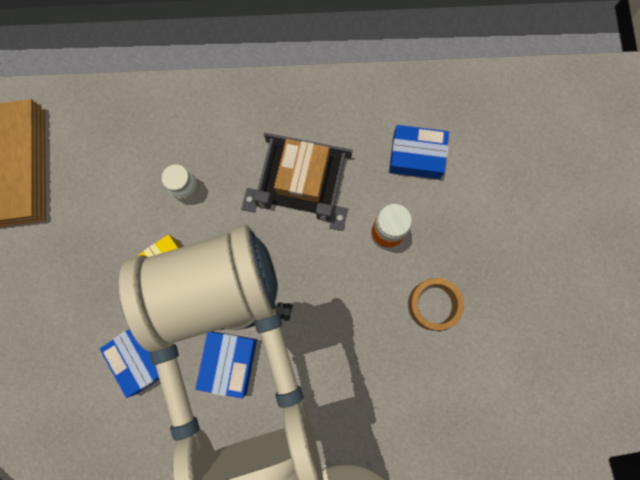

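The carton at (302,170) sits square against the fence (x 79.6, y 0.5, angle 0.001), with the can, jar and tape where they started and the arm clear.

```bash
python3 -c "
from cell import *
print(job_done())"
```

```text
the job is handed in; nothing more can be done
None
```

I pushed the carton through the gate until it sat flush and square against the fence (79.6 mm along the bay's x, 0.5 mm off centre, 0.001 rad from square); the can, jar and tape roll look unmoved, the arm is clear, and the job was handed in at about 18 s with no verdict returned.

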